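# Lock the castle nut on the decorating wheel

## Robot

A 7-joint arm with a two-finger parallel gripper is mounted at the origin on the work surface. World frame = base frame: x ahead of the robot, y to its left, z up, the work surface at z = 0. Lengths are in m, angles in rad, forces in N, time in s.
With the tool pointing down it reaches from about 0.4 to 0.85 m from the base axis. Payload 10.4 kg.
Tool frame: the origin (TCP) lies on the centre line of the jaws, within the pads' length; the fingertips stand r.finger_overhang ahead of it and the grasp point (between the pads) lies 5 mm behind it (r.finger_overhang is the distance from the TCP to the fingertips, in m); z points along the fingers, y is the line along which they close (so a half turn about z gives the same grasp; the last joint's range is limited). The gripper opens to 87 mm and grips with 3 to 60 N. Pads are 19 mm wide; open, the fingers measure 117 mm over their backs; the gripper's body (75 mm by 190 mm) begins 51 mm behind the grasp point.
Start: joints at [-1.332, 0.332, -0.065, 1.46, 0.022, 1.35, -0.088], TCP at [0.162, 0.604, 0.237] pointing down, gripper open.
Joint ranges: [-2.6, 2.6], [-0.5, 2.12], [-1.47, 1.34], [0.16, 2.42], [-1.27, 4.41], [0.06, 2.06], [-2.6, 2.6]. Speed limits (rad/s): [2.22, 2.22, 2.79, 2.79, 3.14, 3.14, 3.14].

## Interface

Orientations are given as a unit quaternion [x, y, z, w].
In Python, from bench import read_state, viewer, r gives the robot as it stands.
- The arm moves only by the tool carry_out, never from a script. Its argument "moves" is a list of rows, each a list of 6 numbers: the shift along the tool's x, y, z in units of 40 mm (1.0 is 40 mm), then the turn, a rotation vector about the tool's x, y, z in units of 8 degrees (1.0 is 8 degrees). A call has 1 to 20 rows; each row shifts and turns the commanded pose from where the row before left it, along the tool's axes as they then stand; what a row does not reach is not made up. A row lasts 1/8 s, in which the tool goes at most 62.5 mm and 10.7 degrees, less where a joint would pass 70% of its speed; a pose out of reach is approached as far as the arm can. A call is refused whole if a number of a shift passes 1 or a number of a turn 1, either way. A call with a gripper value outside its range is refused whole. "fingers" is the finger opening in mm, from 0 to 87, set as the call begins (left out, the last holds). The fingers move at their own pace and stop on an object; "force" is the grip in N (left out, the last holds). Time passes only in rows, so rows that do not move let the fingers close. It gives the time, the measured TCP pose, the force, the opening and the grip force at its end, in the units of the state.
- read_state(): the state, without advancing time (a new reading comes with each control period).
- viewer.camera(name): name is "side" or "top"; returns a dict with "pixels" (420x560x3 uint8, red, green, blue), "range_z" (420x560 float32, m along the optical axis (not along the pixel's ray), 0 where there is no reading), "fx", "fy", "cx", "cy" (pixels), "xyz" and "orientation" of the camera in the world. Camera axes: x right, y down, z forward; pixel columns grow to the right and rows downward; lengths in m; the calibration is good to about 2 mm. A picture is of the moment at which its call begins.
- r.close_job(): hands the job in; it is judged then, once.
The state is a dict: "time": time; "joint_positions": joint angles; "joint_vel": joint speeds; "joint_torque": joint torques, N m; "ee_pos": TCP position; "eef_rot": TCP orientation; "ft_force": force on the tool from outside, world axes, zero at the start; "torque": the same for the moment, N m; "width": finger opening in m; "grip_force": force on a finger pad.
Only numpy, scipy, OpenCV 4.12 (cv2) and the standard library are available. Lean on these libraries where they do the work, as an engineer would, in place of code of your own. Each camera call takes 0.05 s, during which the arm holds its last target. There are 200 camera calls.

## Task

Put the decorating wheel's spindle nut back in lock: first press the spray can's nozzle cap down and let it up again, so that the nut is oiled, then tighten the castle nut clockwise only as far as the next slot that lines up with the cross hole, without overshooting. Then push the one lock pin that fits (the fattest that passes the hole and long enough to come out beyond the nut) through slot and hole until its grip block is up against the nut, and leave it there. All the other lock pins on the table, however many there are, belong lying wholly inside the plywood tray; leave the pottery and the paint jar where they are.

Things in the scene. Friction and masses are not known exactly. Their poses are not given: they have to be found in the camera images.
- hub: Grey cast base of a decorating turntable, wheel head off, fixed: flange 140 mm across to 18 mm high, housing 90 mm across to 59 mm, then a steel spindle 33 mm in diameter up to 118 mm with the castle nut on it. Origin: centre of the underside, on the spindle axis; z up. The cross hole runs through the spindle along the hub's y axis.
- hole (a point): Centre of the spindle's cross hole, on the spindle axis, 97.5 mm above the table. The hole is 15 mm wide and 15 mm high (floor 90 mm above the table), runs straight through along the hub's y axis and is open at both ends; a pin may enter from either.
- nut (a joint): Turning of the castle nut, rad, growing clockwise seen from above (tightening). Slots line up with the cross hole at every multiple of 1.0472 (60 deg); it starts between 0.15 and 0.80, so the next is 1.0472. At value a the slots and flat normals point to pi/2 - a + k*pi/3, anticlockwise from the hub's x axis. Friction 0.3 N m; stays where left, does not rise or sink.
- nut_grip (a point): On the spindle axis inside the nut, 80 mm above the table; turns with it. The nut: steel hexagon 64 mm across flats, 74 mm across corners, 60 to 110 mm above the table. Lower 30 mm (60 to 90 mm) plain hexagon to grip; upper 20 mm cut by six open-topped slots 16 mm wide, one in the middle of each flat, floors level with the cross hole's floor.
- cap (a joint): Travel of the spray can's nozzle cap, m: 0 is up, 0.010 fully down. Spring: about 1.5 N to start, 8.5 N fully down; comes up by itself. It sprays when pressed beyond 0.006.
- cap_top (a point): Centre of the top of the white round nozzle cap (32 mm in diameter, 18 mm high) of a bare aluminium spray can, 206 mm above the table when up; moves with the cap. The can, 66 mm in diameter, is clamped upright in a fixed foot beyond and to the left of the hub, about 180 mm from it, nozzle towards the nut.
- pin_fit: The lock pin that fits, lying flat: steel grip block 34 mm long, 14 wide, 22 high; from one end a round shank 10 mm in diameter, 84 mm long, flush with the underside (axis 5 mm above it). About 90 g. Origin: centre of the block's underside; x along the shank (block's end face at x = 17 mm, tip at 101 mm), z up.
- pin_lock (a point): Point on the fitting pin's shank axis 39 mm from the block's end face (x = 56 mm in its frame). With the pin home it is within 10 mm of the spindle axis.
- pin_thin_a: Look-alike lock pin, too thin; may be absent. Same grip block (34 x 14 x 22 mm), shank 6 mm in diameter and 84 mm long, flush with the underside. Lies flat on the table. Origin: centre of the underside of the grip block; x along the shank (tip at x = 101 mm), z up.
- pin_thin_a_tip (a point): Centre of the tip of that pin's shank.
- pin_thin_b: Look-alike lock pin, too thin, twin of the other; may be absent. Same grip block (34 x 14 x 22 mm), shank 6 mm in diameter and 84 mm long, flush with the underside. Lies flat on the table. Origin: centre of the underside of the grip block; x along the shank (tip at x = 101 mm), z up.
- pin_thin_b_tip (a point): Centre of the tip of that pin's shank.
- pin_thick_a: Look-alike lock pin, too thick for the hole; may be absent. Same grip block (34 x 14 x 22 mm), shank 18 mm in diameter and 84 mm long, flush with the underside. Lies flat on the table. Origin: centre of the underside of the grip block; x along the shank (tip at x = 101 mm), z up.
- pin_thick_a_tip (a point): Centre of the tip of that pin's shank.
- pin_thick_b: Look-alike lock pin, too thick for the hole, twin of the other; may be absent. Same grip block (34 x 14 x 22 mm), shank 18 mm in diameter and 84 mm long, flush with the underside. Lies flat on the table. Origin: centre of the underside of the grip block; x along the shank (tip at x = 101 mm), z up.
- pin_thick_b_tip (a point): Centre of the tip of that pin's shank.
- pin_short: Look-alike lock pin, right thickness, but too short to come out on the far side of the nut; may be absent. Same grip block (34 x 14 x 22 mm), shank 10 mm in diameter and 40 mm long, flush with the underside. Lies flat on the table. Origin: centre of the underside of the grip block; x along the shank (tip at x = 57 mm), z up.
- pin_short_tip (a point): Centre of the tip of that pin's shank.
- tray: Open plywood parts tray fixed to the table on the right, 230 x 160 mm outside (x, y), 35 mm high, walls and floor 5 mm. Origin: centre of the underside; x along its long side, z up.
- jar: Low terracotta paint jar with a white lid, 56 mm in diameter, 55 mm high, standing between the pins and the hub; not part of the job, leave it where it is. Origin: centre of its underside.
- mug: Terracotta mug, 72 mm across and 85 mm high, beyond the hub; not part of the job, leave it where it is. Origin: centre of its underside.
- bowl: White bowl, 110 mm across; not part of the job, leave it where it is. Origin: centre of its underside.
- cup: White cup, 76 mm across, 95 mm high; not part of the job, leave it where it is. Origin: centre of its underside.

How it is judged:
On the way, in this order (a step that is already met when the one before it is completed fails the run):
1. the nozzle cap is pressed down (more than 6 mm) (value of joint cap above 0.006 m), for 0.05 s.
2. the nozzle cap is let up again (value of joint cap below 0.002 m), for 0.2 s.
3. the castle nut is turned clockwise so that its next slot lines up with the cross hole (within 0.08 rad) (value of joint nut between 0.9672 and 1.1272 rad), for 0.2 s.
4. the fitting pin is through slot and cross hole, its block within about 15 mm of the nut (horizontal distance between pin_lock and hole below 0.01 m and angle between the x axis of pin_fit and the y axis of hub, either way round below 0.2 rad and z of pin_lock in the frame of hub between 0.088 and 0.107 m), for 0.2 s.
At the end, for the whole second after the job is handed in: The cap is up; the nut is at the next slot clockwise, within 0.08 rad of lined up; the fitting pin lies through slot and hole at rest, its block within 15 mm of the nut; every other pin present rests with block and tip inside the tray walls, below 45 mm (all of step 3 and all of step 4 and value of joint cap below 0.002 m and linear speed of each of pin_fit, pin_thin_a, pin_thin_b, pin_thick_a, pin_thick_b, pin_short below 0.02 m/s and x of pin_thin_a in the frame of tray between -0.112 and 0.112 m and y of pin_thin_a in the frame of tray between -0.077 and 0.077 m and z of pin_thin_a in the frame of tray between 0 and 0.045 m and x of pin_thin_a_tip in the frame of tray between -0.112 and 0.112 m and y of pin_thin_a_tip in the frame of tray between -0.077 and 0.077 m and z of pin_thin_a_tip in the frame of tray between 0 and 0.045 m and x of pin_thin_b in the frame of tray between -0.112 and 0.112 m and y of pin_thin_b in the frame of tray between -0.077 and 0.077 m and z of pin_thin_b in the frame of tray between 0 and 0.045 m and x of pin_thin_b_tip in the frame of tray between -0.112 and 0.112 m and y of pin_thin_b_tip in the frame of tray between -0.077 and 0.077 m and z of pin_thin_b_tip in the frame of tray between 0 and 0.045 m and x of pin_thick_a in the frame of tray between -0.112 and 0.112 m and y of pin_thick_a in the frame of tray between -0.077 and 0.077 m and z of pin_thick_a in the frame of tray between 0 and 0.045 m and x of pin_thick_a_tip in the frame of tray between -0.112 and 0.112 m and y of pin_thick_a_tip in the frame of tray between -0.077 and 0.077 m and z of pin_thick_a_tip in the frame of tray between 0 and 0.045 m and x of pin_thick_b in the frame of tray between -0.112 and 0.112 m and y of pin_thick_b in the frame of tray between -0.077 and 0.077 m and z of pin_thick_b in the frame of tray between 0 and 0.045 m and x of pin_thick_b_tip in the frame of tray between -0.112 and 0.112 m and y of pin_thick_b_tip in the frame of tray between -0.077 and 0.077 m and z of pin_thick_b_tip in the frame of tray between 0 and 0.045 m and x of pin_short in the frame of tray between -0.112 and 0.112 m and y of pin_short in the frame of tray between -0.077 and 0.077 m and z of pin_short in the frame of tray between 0 and 0.045 m and x of pin_short_tip in the frame of tray between -0.112 and 0.112 m and y of pin_short_tip in the frame of tray between -0.077 and 0.077 m and z of pin_short_tip in the frame of tray between 0 and 0.045 m); the robot touches nothing.
It fails at once if the nut is turned more than 0.25 rad past the slot that lines up (value of joint nut above 1.2972 rad).
It fails at once if pottery or the jar is moved more than 40 mm (distance of any of jar, mug, bowl, cup from where it was at the start of the episode above 0.04 m).
Of pin_thin_a, pin_thin_b, pin_thick_a, pin_thick_b, pin_short only 3 to 5 are there at a start; the rules pass over those that are not, and their reading is None.
At some moment in a run one of pin_thin_a, pin_thin_b, pin_thick_a, pin_thick_b, pin_short may be knocked a few centimetres aside while the robot is not near it.
Once in a run the grip may slacken for a moment while it holds something.
It also fails if it takes over 210 s, if anything falls off the work surface, if the arm or the gripper's body presses on something with over 40 N, if the wrist force passes 120 N, or if a joint passes its speed limit or range.

## Working session

There is one attempt and no reset: what is moved stays moved. The work goes in short steps, Python scripts to look and compute and a tool call to move; the robot and the scene stay as the last step left them, time stands still between calls to the robot, and variables do not carry over. Pictures are saved under pics/ and viewed, at most 14 in all, crops included, and the job is handed in when it is done.

Besides the shell and the picture viewer there is one more tool, called as name(argument=value, ...), one argument or row to a line, values as JSON. carry_out: Moves the arm, as the interface text tells. Its arguments: {"type":"object","properties":{"moves":{"type":"array","items":{"type":"array","items":{"type":"number"}}},"fingers":{"type":"number"},"force":{"type":"number"}},"required":["moves"]}

```bash
mkdir -p pics; cat > h.py <<'E'
import numpy as np, cv2
from scipy.spatial.transform import Rotation as R
from bench import read_state, viewer, r
def cam(n):
    c=viewer.camera(n); np.savez('/tmp/%s.npz'%n,**{k:np.array(v) for k,v in c.items()}); return c
def load(n): return dict(np.load('/tmp/%s.npz'%n))
def cloud(c):
    z=c['range_z']; v,u=np.mgrid[:z.shape[0],:z.shape[1]]
    P=np.stack([(u-c['cx'])/c['fx']*z,(v-c['cy'])/c['fy']*z,z],-1)
    W=P@R.from_quat(c['orientation']).as_matrix().T+c['xyz']; W[z==0]=np.nan; return W
def crop(c,name,u0,u1,v0,v1,s):
    cv2.imwrite('pics/'+name,cv2.resize(np.ascontiguousarray(c['pixels'][v0:v1,u0:u1,::-1]),None,fx=s,fy=s,interpolation=cv2.INTER_CUBIC))
def st():
    s=read_state(); print({k:np.round(s[k],4).tolist() for k in ('time','joint_positions','ee_pos','eef_rot','ft_force','width','grip_force')}); return s
E
python3 - <<'E'
from h import *
s=st(); print(r.finger_overhang)
for n in('top','side'):
    c=cam(n); print(n,c['xyz'],c['orientation'],c['fx']); crop(c,n+'0.png',0,560,0,420,1.4)
E
```

```text
{'time': 0.0, 'joint_positions': [-1.3316, 0.3329, -0.0647, 1.461, 0.0216, 1.3499, -0.0885], 'ee_pos': [0.1617, 0.6033, 0.2357], 'eef_rot': [0.1305, 0.9914, -0.0007, -0.0001], 'ft_force': [0.8363, 0.1808, 0.3368], 'width': 0.0873, 'grip_force': 0.0}
0.014
top [0.47446746 0.07219829 1.10999629] [-0.69959155  0.71212961 -0.03526125  0.04690129] 403.1396212707146
side [ 0.35612958 -0.64754688  0.71705846] [ 0.88238875 -0.14270464  0.07024578 -0.44282164] 391.56511769602565
```

View pics/top0.png

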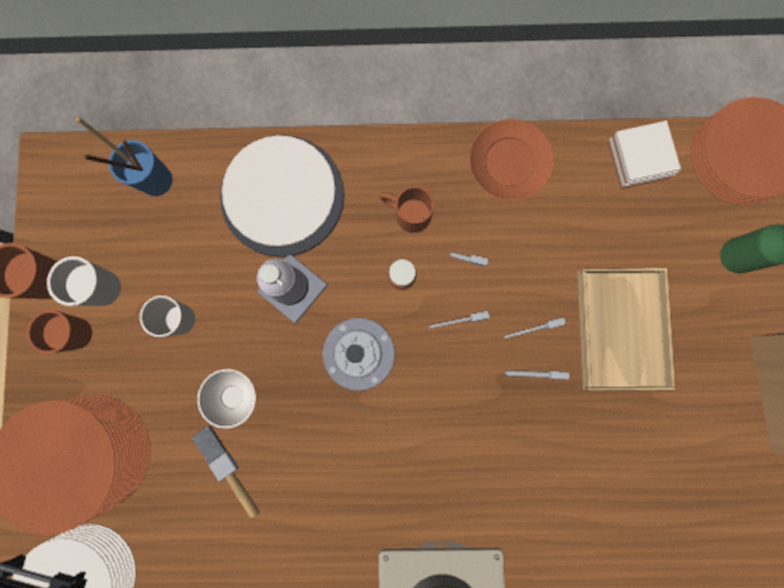

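View pics/side0.png

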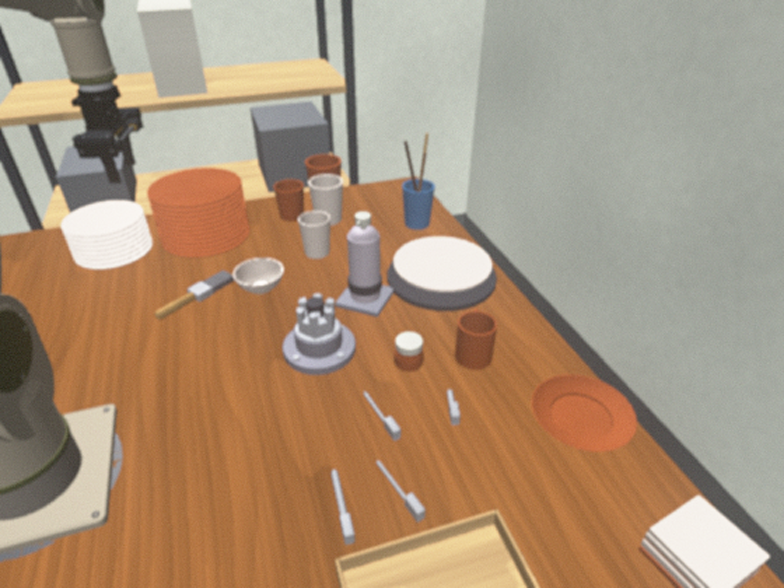

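The top view shows four pins: one at px (468,258) with a short shank, and long ones at (460,320), (535,328) and (537,375). The hub is at (358,353), the can at (272,275), the jar at (402,273) and the tray at (626,328). The side view shows the same four pins. Next I'll enlarge the pins and the nut.

```bash
python3 - <<'E'
from h import *
c=load('top'); crop(c,'pins.png',300,412,175,280,7)
a=cv2.resize(np.ascontiguousarray(c['pixels'][218:288,222:292,::-1]),None,fx=7,fy=7,interpolation=cv2.INTER_CUBIC)
s=load('side'); b=cv2.resize(np.ascontiguousarray(s['pixels'][205:275,195:265,::-1]),None,fx=7,fy=7,interpolation=cv2.INTER_CUBIC)
cv2.imwrite('pics/nut.png',cv2.resize(np.hstack([a,b]),(800,400)))
W=cloud(c)
# pins
m=(W[...,2]>0.006)&(W[...,2]<0.03); m[:,:295]=0; m[:180]=0;m[:,412:]=0; m[290:]=0
n,l,stt,cen=cv2.connectedComponentsWithStats(m.astype(np.uint8))
for i in range(1,n):
    if stt[i,4]>15: 
        P=W[l==i]; print(i,stt[i],P.min(0).round(3),P.max(0).round(3))
# spindle & nut
reg=np.zeros(m.shape,bool); reg[218:288,222:292]=1
for lo,hi in((.114,.122),(.105,.113),(.055,.063),(.014,.022)):
    q=reg&(W[...,2]>lo)&(W[...,2]<hi); P=W[q]; print(lo,q.sum(),P.mean(0).round(4),(P.min(0)+P.max(0))/2, np.ptp(P,0))
q=(W[...,2]>.195)&(W[...,2]<.215); q[:,:170]=0;q[:,225:]=0;q[:170]=0;q[230:]=0
P=W[q];print('cap',len(P),P.mean(0),P.min(0),P.max(0))
q=(W[...,2]>.03)&(W[...,2]<.04); q[:,:405]=0;q[:,485:]=0;q[:180]=0;q[290:]=0
P=W[q];print('tray',cv2.minAreaRect((P[:,:2]*1000).astype(np.float32)))
E
```

```text
1 [322 180  28  10 120] [ 0.647 -0.109  0.006] [ 0.676 -0.036  0.025]
6 [335 222  15   7  73] [ 0.541 -0.105  0.006] [ 0.557 -0.068  0.026]
8 [390 226  15   9  73] [ 0.523 -0.25   0.006] [ 0.544 -0.217  0.026]
25 [362 264  45   7 172] [ 0.426 -0.253  0.006] [ 0.444 -0.137  0.026]
0.114 131 [0.4808 0.147  0.1174] [0.48038721 0.14112783 0.11780993] [0.02939871 0.04399265 0.00739346]
0.105 174 [0.4803 0.1477 0.1092] [0.48053939 0.14781433 0.10896937] [0.06912775 0.06706275 0.0079217 ]
0.055 247 [0.4805 0.1414 0.0582] [0.4819531  0.14649647 0.05887058] [0.08546927 0.0861229  0.00763552]
0.014 1050 [0.4797 0.1452 0.0175] [0.48004201 0.14673797 0.01800932] [0.13704251 0.13806337 0.00797837]
cap 174 [0.61026646 0.27496702 0.20439103] [0.5928526  0.25605408 0.19514172] [0.62768606 0.29136846 0.20901511]
tray ((519.7685546875, -364.829345703125), (161.81190490722656, 230.13064575195312), 89.51541900634766)
```

View pics/pins.png

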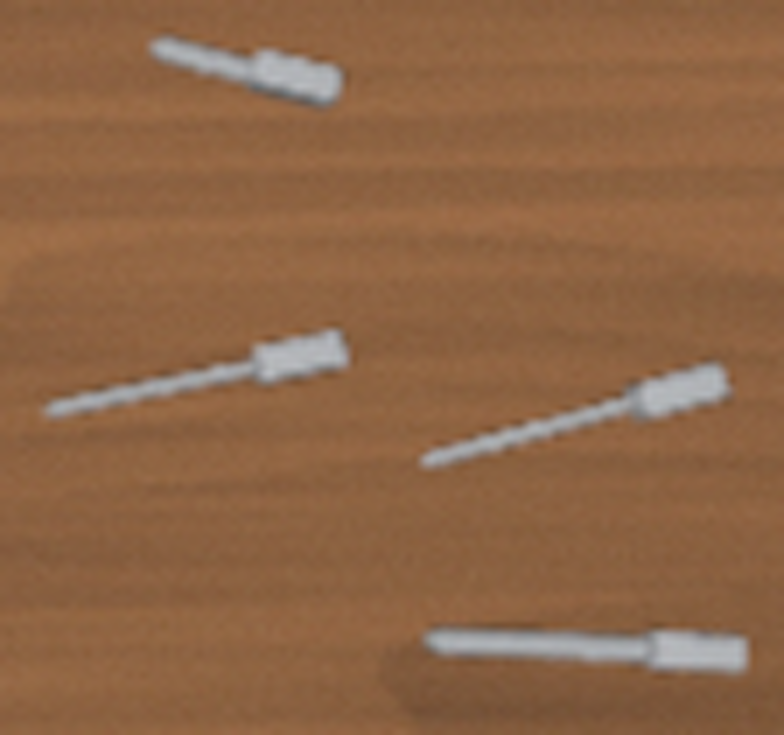

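View pics/nut.png

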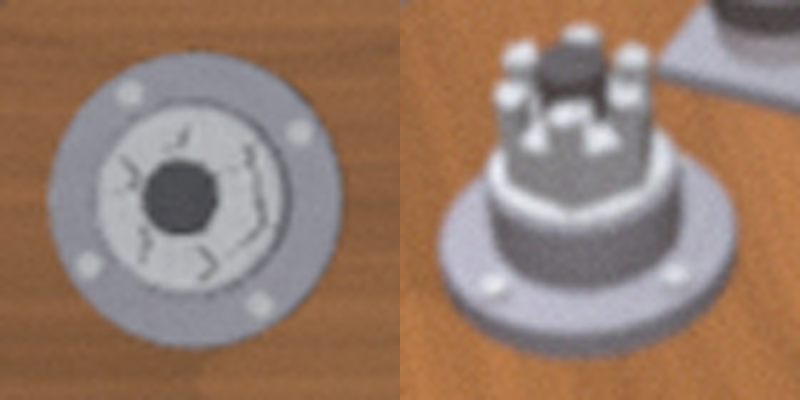

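The fitting pin is the bottom one, px (600,650) in the crop: its shank is thicker than the two thin pins at (200,355) and (580,415). The short pin is at the top. The nut crop shows flange bolts at (131,95), (299,132), (259,305) and (89,265). I'll measure the tooth angle, look for the cross hole and measure the pins.

```bash
python3 - <<'E'
from h import *
A={}
for n in('top','side'):
    L=[cam(n) for _ in range(6)]
    c=L[0]; z=np.stack([x['range_z'] for x in L]).astype(float); z[z==0]=np.nan
    c['range_z']=np.nan_to_num(np.nanmedian(z,0)); c['pixels']=np.mean([x['pixels'] for x in L],0).astype(np.uint8)
    A[n]=c; np.savez('/tmp/avg_%s.npz'%n,**{k:np.array(v) for k,v in c.items()})
    W=cloud(c); C=np.array([.4803,.1465])
    d=W[...,:2]-C; rr=np.hypot(d[...,0],d[...,1]); th=np.arctan2(d[...,1],d[...,0])
    for lo,hi,r0 in((.103,.116,.024),(.085,.096,.022)):
        q=(rr>r0)&(rr<.04)&(W[...,2]>lo)&(W[...,2]<hi)
        e=np.exp(6j*th[q]).mean(); print(n,lo,q.sum(),'ang mod60',np.degrees(np.angle(e))/6,abs(e))
    q=(rr<.02)&(W[...,2]>.112);print('spindle',q.sum(),W[q].mean(0),(W[q].min(0)+W[q].max(0))/2)
c=A['top'];W=cloud(c)
def bolts():
    for u,v in((131,95),(299,132),(89,265),(259,305)):
        u=222+u*70/400-.5; v=218+v*70/400-.5
        d=np.array([(u-c['cx'])/c['fx'],(v-c['cy'])/c['fy'],1]); d=R.from_quat(c['orientation']).apply(d)
        p=c['xyz']+d*((.018-c['xyz'][2])/d[2]); e=p[:2]-C; print('bolt',p.round(4),np.degrees(np.arctan2(e[1],e[0])),np.hypot(*e))
bolts()
m=(W[...,2]>0.004)&(W[...,2]<0.03); m[:,:295]=0; m[:180]=0;m[:,412:]=0; m[290:]=0
n,l,s,_=cv2.connectedComponentsWithStats(m.astype(np.uint8),connectivity=8)
for i in range(1,n):
    if s[i,4]<25: continue
    P=W[l==i]; t=P[P[:,2]>.018]; b=t.mean(0); dd=P[:,:2]-P[:,:2].mean(0); ax=np.linalg.svd(dd,full_matrices=0)[2][0]
    if ax@(P[:,:2].mean(0)-b[:2])<0: ax=-ax
    print(s[i,:4],'block',b.round(4),(t.min(0)+t.max(0))[:2]/2,'ang',np.degrees(np.arctan2(ax[1],ax[0])).round(1),'len',np.ptp(dd@ax).round(3))
a=cv2.resize(np.ascontiguousarray(A['side']['pixels'][208:243,207:247,::-1]),(800,700)[:1]+(600,),interpolation=cv2.INTER_CUBIC)
cv2.imwrite('pics/nut2.png',a)
E
```

```text
top 0.103 162 ang mod60 10.323363839822488 0.6974009399001602
top 0.085 164 ang mod60 -19.177018648431346 0.46346498041221273
spindle 137 [0.48076027 0.14716346 0.11729191] [0.48038457 0.14715345 0.1166428 ]
side 0.103 134 ang mod60 10.295569028836807 0.6117898403544979
side 0.085 110 ang mod60 11.550898872585776 0.18787200075814658
spindle 95 [0.47999906 0.14481627 0.11653297] [0.48026114 0.14732061 0.11502859]
bolt [0.5295 0.1787 0.018 ] 33.19328647735341 0.058772701067995314
bolt [0.5106 0.0993 0.018 ] -57.311259659189396 0.05612054452071208
bolt [0.45  0.199 0.018] 120.00703045796858 0.06068179102650827
bolt [0.4301 0.1193 0.018 ] -151.56612020338133 0.05711599010258786
[322 180  28  10] block [ 0.6584 -0.0908  0.0212] [ 0.65872094 -0.09189266] ang 73.1 len 0.073
[334 222  16   7] block [ 0.5492 -0.0882  0.0214] [ 0.54919082 -0.08814983] ang 99.9 len 0.04<stdin>:25: RuntimeWarning: Mean of empty slice.
  ret = um.true_divide(
Traceback (most recent call last):
ValueError: zero-size array to reduction operation minimum which has no identity
```

```bash
python3 - <<'E'
from h import *
c=dict(np.load('/tmp/avg_side.npz'))
a=cv2.resize(np.ascontiguousarray(c['pixels'][208:246,207:247,::-1]),(600,570),interpolation=cv2.INTER_CUBIC)
cv2.imwrite('pics/nut2.png',cv2.convertScaleAbs(a,alpha=1.3))
# intensity on the spindle surface by azimuth and height
Rm=R.from_quat(c['orientation']).as_matrix()
g=c['pixels'].mean(2)
for z in(.112,.107,.103,.099,.095,.092):
    row=[]
    for az in range(-165,-20,10):
        p=np.array([.4803+.0166*np.cos(np.radians(az)),.1468+.0166*np.sin(np.radians(az)),z])
        q=(p-c['xyz'])@Rm; u=c['fx']*q[0]/q[2]+c['cx'];v=c['fy']*q[1]/q[2]+c['cy']
        row.append(int(cv2.getRectSubPix(g.astype(np.float32),(1,1),(float(u),float(v)))[0,0]))
    print(z,row)
c=dict(np.load('/tmp/avg_top.npz'));W=cloud(c)
m=(W[...,2]>0.0045)&(W[...,2]<0.03); m[:,:295]=0; m[:180]=0;m[:,412:]=0; m[290:]=0
n,l,s,_=cv2.connectedComponentsWithStats(m.astype(np.uint8),connectivity=8)
for i in range(1,n):
    P=W[l==i]; t=P[P[:,2]>.018]
    if len(t)<10: continue
    dd=P[:,:2]-P[:,:2].mean(0); b=t.mean(0); ax=np.linalg.svd(dd,full_matrices=0)[2][0]
    if ax@(P[:,:2].mean(0)-b[:2])<0: ax=-ax
    print(s[i,:4],'block',b.round(4),'ang',np.degrees(np.arctan2(ax[1],ax[0])).round(1),'len',np.ptp(dd@ax).round(3))
E
```

```text
0.112 [99, 88, 75, 72, 79, 93, 100, 96, 87, 77, 68, 73, 87, 109, 118]
0.107 [114, 103, 92, 115, 154, 175, 181, 175, 160, 121, 81, 82, 105, 131, 139]
0.103 [130, 117, 132, 177, 214, 221, 216, 209, 197, 154, 97, 84, 107, 139, 157]
0.099 [141, 145, 173, 205, 217, 214, 201, 194, 196, 162, 110, 88, 98, 126, 156]
0.095 [163, 168, 178, 181, 181, 173, 159, 165, 186, 174, 142, 112, 108, 112, 132]
0.092 [179, 174, 161, 153, 151, 145, 138, 153, 187, 197, 178, 154, 132, 120, 118]
[322 180  28  10] block [ 0.6584 -0.0908  0.0212] ang 73.1 len 0.073
[295 193   3  10] block [0.6252 0.0364 0.0258] ang 164.5 len 0.025
[334 222  16   7] block [ 0.5492 -0.0882  0.0214] ang 99.9 len 0.04
[363 226  42  15] block [ 0.5334 -0.234   0.0214] ang 104.7 len 0.111
[361 264  46   7] block [ 0.434  -0.236   0.0213] ang 86.7 len 0.117
```

View pics/nut2.png

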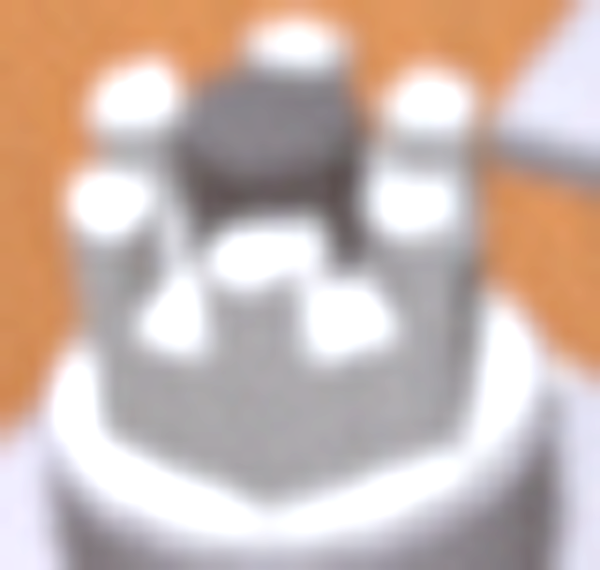

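The zoom shows the six teeth and the slot floors, with the front tooth hiding the cross hole. Tooth angle is 10.3° mod 60, and the bolts at 31° suggest a hub yaw of about -14°. That means turning the nut about 24° clockwise, which I'll check by eye afterwards. First, the cap.

```bash
cat >> h.py <<'E'
def go(p,yaw=None):
    """shift (units) in present tool axes to TCP p; z-turn (units) to get tool x to yaw (deg); shift in axes after turning"""
    s=read_state(); M=R.from_quat(s['eef_rot']); d=np.array(p)-s['ee_pos']
    m=M.as_matrix(); y0=np.degrees(np.arctan2(m[1,0],m[0,0])); print('tcp',np.round(s['ee_pos'],4),'yaw',y0.round(2),'tilt',np.round(m[:,2],3),'q7',round(s['joint_positions'][6],2))
    print('shift now',(M.inv().apply(d)/.04).round(3))
    if yaw is not None:
        t=(y0-yaw+90)%180-90; print('turn',round(t/8,3),'shift after',((M*R.from_euler('z',t,degrees=True)).inv().apply(d)/.04).round(3))
E
python3 - <<'E'
from h import *
go([.6103,.2745,.232])
E
```

```text
tcp [0.1618 0.6037 0.2366] yaw 165.0 tilt [ 0.  0. -1.] q7 -0.09
shift now [-12.962  -5.047   0.114]
```

carry_out(
  moves=[
    [-0.72,-0.28,0,0,0,0],
    [-0.72,-0.28,0,0,0,0],
    [-0.72,-0.28,0,0,0,0],
    [-0.72,-0.28,0,0,0,0],
    [-0.72,-0.28,0,0,0,0],
    [-0.72,-0.28,0,0,0,0],
    [-0.72,-0.28,0,0,0,0],
    [-0.72,-0.28,0,0,0,0],
    [-0.72,-0.28,0,0,0,0],
    [-0.72,-0.28,0,0,0,0],
    [-0.72,-0.28,0,0,0,0],
    [-0.72,-0.28,0,0,0,0],
    [-0.72,-0.28,0,0,0,0],
    [-0.72,-0.28,0,0,0,0],
    [-0.72,-0.28,0,0,0,0],
    [-0.72,-0.28,0,0,0,0],
    [-0.72,-0.28,0,0,0,0],
    [-0.72,-0.28,0,0,0,0],
  ],
  fingers=0,
)

```text
time: 2.95
ee_pos: [0.6111, 0.2743, 0.2366]
eef_rot: [0.13, 0.991, 0.0, 0.0]
ft_force: [1.2, 0.9, -0.1]
width: 0.0002
grip_force: 0.0
```

```bash
python3 - <<'E'
from h import *
go([.6103,.2745,.213]); st()
E
```

```text
tcp [0.6111 0.2743 0.2366] yaw 165.02 tilt [ 0.  0. -1.] q7 0.88
shift now [ 0.019 -0.     0.589]
{'time': 2.95, 'joint_positions': [-0.6561, 0.4331, 0.2336, 1.3404, -0.0993, 1.3793, 0.8848], 'ee_pos': [0.6111, 0.2743, 0.2366], 'eef_rot': [0.1304, 0.9915, 0.0001, 0.0], 'ft_force': [1.1898, 0.8696, -0.0806], 'width': 0.0002, 'grip_force': 0.0}
```

carry_out(
  moves=[
    [0,0,0.3,0,0,0],
    [0,0,0.2,0,0,0],
    [0,0,0.1,0,0,0],
    [0,0,0,0,0,0],
    [0,0,0,0,0,0],
  ],
)

```text
time: 3.58
ee_pos: [0.6099, 0.2751, 0.2135]
eef_rot: [0.13, 0.991, 0.0, 0.0]
ft_force: [-0.8, -3.3, 6.6]
width: 0.0005
grip_force: 3.1
```

carry_out(
  moves=[
    [0,0,0.05,0,0,0],
    [0,0,0,0,0,0],
    [0,0,0,0,0,0],
  ],
)

```text
time: 3.95
ee_pos: [0.6099, 0.2751, 0.2117]
eef_rot: [0.13, 0.991, 0.0, 0.0]
ft_force: [-1.2, -4.1, 7.9]
width: 0.0005
grip_force: 3.7
```

carry_out(
  moves=[
    [0,0,-0.3,0,0,0],
    [0,0,-0.5,0,0,0],
    [0,0,-0.2,0,0,0],
    [0,0,0,0,0,0],
    [0,0,0,0,0,0],
  ],
)

```text
time: 4.58
ee_pos: [0.6099, 0.2749, 0.2497]
eef_rot: [0.13, 0.991, -0.0, -0.001]
ft_force: [0.3, -0.0, -0.6]
width: -0.0
grip_force: 0.0
```

```bash
python3 - <<'E'
from h import *
go([.4803,.1470,.160],130.3)
E
```

```text
tcp [0.6099 0.2749 0.2497] yaw 165.02 tilt [-0.001 -0.    -1.   ] q7 0.88
shift now [ 2.3   -3.925  2.247]
turn 4.34 shift after [-0.345 -4.537  2.247]
```

carry_out(
  moves=[
    [0.46,-0.785,0,0,0,0],
    [0.46,-0.785,0,0,0,0],
    [0.46,-0.785,0,0,0,0],
    [0.46,-0.785,0,0,0,0],
    [0.46,-0.785,0,0,0,0],
    [0,0,0.4,0,0,0.87],
    [0,0,0.4,0,0,0.87],
    [0,0,0.45,0,0,0.87],
    [0,0,0.5,0,0,0.87],
    [0,0,0.5,0,0,0.86],
    [0,0,0,0,0,0],
    [0,0,0,0,0,0],
  ],
  fingers=87,
)

```text
time: 6.08
ee_pos: [0.481, 0.1471, 0.161]
eef_rot: [0.419, 0.908, 0.0, 0.0]
ft_force: [0.4, 0.2, 1.0]
width: 0.087
grip_force: 0.0
```

```bash
python3 - <<'E'
from h import *
go([.4803,.1470,.080],130.3)
E
```

```text
tcp [0.481  0.1471 0.161 ] yaw 130.43 tilt [ 0.  0. -1.] q7 0.35
shift now [ 0.01  -0.015  2.026]
turn 0.017 shift after [ 0.01  -0.015  2.026]
```

carry_out(
  moves=[
    [0,0,0.5,0,0,0],
    [0,0,0.5,0,0,0],
    [0,0,0.5,0,0,0],
    [0,0,0.3,0,0,0],
    [0,0,0.22,0,0,0],
    [0,0,0,0,0,0],
    [0,0,0,0,0,0],
  ],
)

```text
time: 6.95
ee_pos: [0.4812, 0.1471, 0.0803]
eef_rot: [0.42, 0.907, 0.0, 0.0]
ft_force: [0.1, -0.0, 0.8]
width: 0.0873
grip_force: 0.0
```

carry_out(
  moves=[
    [0,0,0,0,0,0],
    [0,0,0,0,0,0],
    [0,0,0,0,0,0],
    [0,0,0,0,0,0],
    [0,0,0,0,0,0],
    [0,0,0,0,0,0],
  ],
  fingers=55,
  force=30,
)

```text
time: 7.7
ee_pos: [0.4816, 0.1477, 0.08]
eef_rot: [0.42, 0.907, 0.001, 0.001]
ft_force: [5.1, 3.6, -2.5]
width: 0.064
grip_force: 30.0
```

```bash
python3 - <<'E'
from h import *
go([.4803,.1470,.080],130.3-24.2); s=st(); print(s['torque'])
E
```

```text
tcp [0.4816 0.1477 0.08  ] yaw 130.3 tilt [ 0.002  0.001 -1.   ] q7 0.38
shift now [ 0.008 -0.037  0.   ]
turn 3.025 shift after [-0.008 -0.037  0.   ]
{'time': 7.7, 'joint_positions': [-0.6335, 0.2189, 0.2716, 1.968, -0.0714, 0.9615, 0.3761], 'ee_pos': [0.4816, 0.1477, 0.08], 'eef_rot': [0.4203, 0.9074, 0.0009, 0.0006], 'ft_force': [5.0746, 3.613, -2.5075], 'width': 0.064, 'grip_force': 30.0071}
[ 0.31897043 -0.63326661 -0.16268338]
```

carry_out(
  moves=[
    [0,0.03,0,0,0,0],
    [0,0,0,0,0,0],
  ],
  force=45,
)

```text
time: 7.95
ee_pos: [0.4817, 0.1477, 0.08]
eef_rot: [0.42, 0.907, 0.0, -0.0]
ft_force: [-2.6, -0.5, 4.7]
width: 0.0636
grip_force: 45.0
```

carry_out(
  moves=[
    [0,0,0,0,0,0.5],
    [0,0,0,0,0,0.5],
    [0,0,0,0,0,0.5],
    [0,0,0,0,0,0.5],
    [0,0,0,0,0,0.5],
    [0,0,0,0,0,0.5],
    [0,0,0,0,0,0],
    [0,0,0,0,0,0],
  ],
)

```text
time: 8.95
ee_pos: [0.4813, 0.1475, 0.08]
eef_rot: [0.6, 0.8, -0.0, -0.0]
ft_force: [-4.7, -2.2, 7.9]
width: 0.0636
grip_force: 45.0
```

```bash
python3 - <<'E'
from h import *
go([.4803,.1470,.080],130.3-24.2); s=st(); print(s['torque'])
E
```

```text
tcp [0.4813 0.1475 0.08  ] yaw 106.24 tilt [-0.001 -0.    -1.   ] q7 -0.03
shift now [-0.005 -0.027 -0.   ]
turn 0.017 shift after [-0.005 -0.027 -0.   ]
{'time': 8.95, 'joint_positions': [-0.6792, 0.222, 0.3231, 1.9688, -0.0856, 0.9646, -0.0312], 'ee_pos': [0.4813, 0.1475, 0.08], 'eef_rot': [0.6001, 0.7999, -0.0003, -0.0004], 'ft_force': [-4.6634, -2.2075, 7.8552], 'width': 0.0636, 'grip_force': 45.0059}
[-0.36047935  0.79454755 -0.29973657]
```

carry_out(
  moves=[
    [0,0,0,0,0,0],
    [0,0,0,0,0,0],
    [0,0,0,0,0,0],
    [0,0,0,0,0,0],
  ],
  fingers=87,
)

```text
time: 9.45
ee_pos: [0.4817, 0.1478, 0.0796]
eef_rot: [0.6, 0.8, -0.0, -0.0]
ft_force: [-0.3, -0.2, -0.4]
width: 0.086
grip_force: 0.0
```

carry_out(
  moves=[
    [0,0,-0.5,0,0,0],
    [0,0,-0.8,0,0,0],
    [0,0,-0.8,0,0,0],
    [0,0,-0.8,0,0,0],
    [-0.7,0.7,0,0,0,0],
    [-0.7,0.7,0,0,0,0],
    [-0.7,0.7,0,0,0,0],
    [-0.7,0.7,0,0,0,0],
    [-0.7,0.7,0,0,0,0],
    [-0.7,0.7,0,0,0,0],
  ],
  fingers=30,
)

```text
time: 10.7
ee_pos: [0.6912, 0.0331, 0.1955]
eef_rot: [0.6, 0.8, -0.0, -0.0]
ft_force: [-0.2, 0.2, 0.5]
width: 0.0299
grip_force: 0.0
```

```bash
cat > meas.py <<'E'
from h import *
def avg(n,k=4):
    L=[cam(n) for _ in range(k)]; c=L[0]; z=np.stack([x['range_z'] for x in L]).astype(float); z[z==0]=np.nan
    c['range_z']=np.nan_to_num(np.nanmedian(z,0)); c['pixels']=np.mean([x['pixels'] for x in L],0).astype(np.uint8); return c
def nut(c,C=(.4810,.1472)):
    W=cloud(c); d=W[...,:2]-C; rr=np.hypot(d[...,0],d[...,1]); th=np.arctan2(d[...,1],d[...,0])
    q=(rr>.024)&(rr<.04)&(W[...,2]>.103)&(W[...,2]<.116); e=np.exp(6j*th[q]).mean(); print('teeth mod60',q.sum(),np.degrees(np.angle(e))/6,abs(e))
def pins(c):
    W=cloud(c); m=(W[...,2]>0.0045)&(W[...,2]<0.03); m[:,:295]=0; m[:170]=0;m[:,412:]=0; m[300:]=0
    n,l,s,_=cv2.connectedComponentsWithStats(m.astype(np.uint8),connectivity=8)
    for i in range(1,n):
        P=W[l==i]; t=P[P[:,2]>.018]
        if len(t)<10: continue
        dd=P[:,:2]-P[:,:2].mean(0); b=t.mean(0); ax=np.linalg.svd(dd,full_matrices=0)[2][0]
        if ax@(P[:,:2].mean(0)-b[:2])<0: ax=-ax
        print(s[i,:4],'block',b.round(4),'ang',np.degrees(np.arctan2(ax[1],ax[0])).round(1),'len',np.ptp(dd@ax).round(3))
E
python3 - <<'E'
from meas import *
t=avg('top');nut(t);pins(t)
c=avg('side');nut(c)
a=cv2.resize(np.ascontiguousarray(c['pixels'][208:246,207:247,::-1]),(600,570),interpolation=cv2.INTER_CUBIC)
cv2.imwrite('pics/nut3.png',a)
E
```

```text
teeth mod60 155 -14.10552287493128 0.6922792298506829
[345 184   5   6] block [ 0.6557 -0.1018  0.0212] ang 169.2 len 0.013
[347 222   3   6] block [ 0.5513 -0.1014  0.0218] ang -176.5 len 0.013
[387 226  18   9] block [ 0.5332 -0.2338  0.0215] ang 104.5 len 0.041
[361 264  46   7] block [ 0.4339 -0.2358  0.0211] ang 86.6 len 0.118
teeth mod60 144 -13.690903143694216 0.5844481519069297
```

View pics/nut3.png

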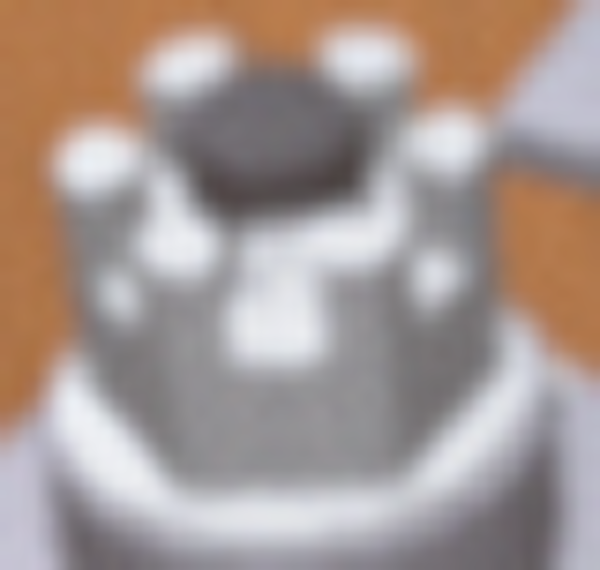

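```bash
python3 - <<'E'
from h import *
c=load('side');Rm=R.from_quat(c['orientation']).as_matrix()
for rad,z in((.0165,.118),(.0165,.105),(.0165,.09),(.032,.09),(0,.09)):
  for az in(-104,-59):
    p=np.array([.4810+rad*np.cos(np.radians(az)),.1474+rad*np.sin(np.radians(az)),z]);q=(p-c['xyz'])@Rm
    print(rad,z,az,(((c['fx']*q[0]/q[2]+c['cx'])+.5-207)*15).round(),(((c['fy']*q[1]/q[2]+c['cy'])+.5-208)*15).round())
E
```

```text
0.0165 0.118 -104 269.0 177.0
0.0165 0.118 -59 340.0 156.0
0.0165 0.105 -104 275.0 238.0
0.0165 0.105 -59 345.0 217.0
0.0165 0.09 -104 282.0 307.0
0.0165 0.09 -59 352.0 286.0
0.032 0.09 -104 280.0 365.0
0.032 0.09 -59 415.0 323.0
0 0.09 -104 285.0 247.0
0 0.09 -59 285.0 247.0
```

The front slot now lies over the cross hole: where the spindle should be dark, around px (275,260), the bright hole floor shows. Teeth sit at -13.9°, so the nut is aligned. Now the fitting pin.

```bash
python3 - <<'E'
from h import *
go([.434,-.2355,.08],86.6)
E
```

```text
tcp [0.6896 0.0347 0.196 ] yaw 106.35 tilt [ 0.     0.001 -1.   ] q7 0.31
shift now [-4.684 -8.033  2.895]
turn 2.469 shift after [-7.123 -5.978  2.895]
```

carry_out(
  moves=[
    [-0.39,-0.67,0,0,0,0],
    [-0.39,-0.67,0,0,0,0],
    [-0.39,-0.67,0,0,0,0],
    [-0.39,-0.67,0,0,0,0],
    [-0.39,-0.67,0,0,0,0],
    [-0.39,-0.67,0,0,0,0],
    [-0.39,-0.67,0,0,0,0],
    [-0.39,-0.67,0,0,0,0],
    [-0.39,-0.67,0,0,0,0],
    [-0.39,-0.67,0,0,0,0],
    [-0.39,-0.67,0,0,0,0],
    [-0.39,-0.67,0,0,0,0],
    [0,0,0.7,0,0,0.8],
    [0,0,0.7,0,0,0.8],
    [0,0,0.7,0,0,0.87],
    [0,0,0.7,0,0,0],
    [0,0,0,0,0,0],
    [0,0,0,0,0,0],
  ],
)

```text
time: 13.35
ee_pos: [0.4344, -0.2362, 0.0848]
eef_rot: [0.728, 0.686, 0.0, 0.0]
ft_force: [-0.3, 1.3, -0.3]
width: 0.0298
grip_force: 0.0
```

```bash
python3 - <<'E'
from h import *
go([.434,-.2355,.017],86.6)
E
```

```text
tcp [ 0.4344 -0.2362  0.0848] yaw 86.55 tilt [ 0.001  0.    -1.   ] q7 0.48
shift now [ 0.016 -0.012  1.696]
turn -0.006 shift after [ 0.016 -0.012  1.696]
```

carry_out(
  moves=[
    [0.02,0,0.6,0,0,0],
    [0,0,0.6,0,0,0],
    [0,0,0.3,0,0,0],
    [0,0,0.18,0,0,0],
    [0,0,0,0,0,0],
    [0,0,0,0,0,0],
  ],
)

```text
time: 14.1
ee_pos: [0.4344, -0.2356, 0.0172]
eef_rot: [0.728, 0.685, 0.0, 0.0]
ft_force: [0.3, -0.2, 0.1]
width: 0.0298
grip_force: 0.0
```

carry_out(
  moves=[
    [0,0,0,0,0,0],
    [0,0,0,0,0,0],
    [0,0,0,0,0,0],
    [0,0,0,0,0,0],
    [0,0,0,0,0,0],
  ],
  fingers=5,
  force=40,
)

```text
time: 14.72
ee_pos: [0.434, -0.2354, 0.0167]
eef_rot: [0.728, 0.685, 0.0, 0.0]
ft_force: [-1.0, 1.1, 5.1]
width: 0.0135
grip_force: 40.0
```

```bash
python3 - <<'E'
from h import *
st()
E
```

```text
{'time': 14.725, 'joint_positions': [-0.1146, 0.3378, 0.5884, 2.0448, -0.2526, 0.8285, 0.5592], 'ee_pos': [0.434, -0.2354, 0.0167], 'eef_rot': [0.7283, 0.6853, 0.0001, 0.0], 'ft_force': [-1.0146, 1.1287, 5.1329], 'width': 0.0135, 'grip_force': 39.9945}
```

carry_out(
  moves=[
    [0,0,-0.3,0,0,0],
    [0,0,-0.8,0,0,0],
    [0,0,-0.8,0,0,0],
    [0,0,-0.8,0,0,0],
    [0,0,0,0,0,0.65],
    [0,0,0,0,0,0.65],
    [0,0,0,0,0,0],
  ],
)

```text
time: 15.6
ee_pos: [0.4338, -0.2355, 0.125]
eef_rot: [0.787, 0.617, 0.0, 0.0]
ft_force: [0.8, 0.0, -0.0]
width: 0.0137
grip_force: 40.0
```

```bash
python3 - <<'E'
from h import *
go([.4454,.002,.125],76.1);st()
E
```

```text
tcp [ 0.4338 -0.2355  0.125 ] yaw 76.14 tilt [ 0.  0. -1.] q7 0.26
shift now [ 5.834e+00 -1.142e+00 -1.000e-03]
turn 0.005 shift after [ 5.833e+00 -1.146e+00 -1.000e-03]
{'time': 15.6, 'joint_positions': [-0.207, 0.152, 0.6656, 1.9676, -0.1078, 1.0564, 0.2642], 'ee_pos': [0.4338, -0.2355, 0.125], 'eef_rot': [0.7873, 0.6166, 0.0001, 0.0001], 'ft_force': [0.8284, 0.0081, -0.0197], 'width': 0.0137, 'grip_force': 40.0005}
```

carry_out(
  moves=[
    [0.5,-0.115,0,0,0,0],
    [0.6,-0.115,0,0,0,0],
    [0.6,-0.115,0,0,0,0],
    [0.6,-0.115,0,0,0,0],
    [0.6,-0.115,0,0,0,0],
    [0.6,-0.115,0,0,0,0],
    [0.6,-0.115,0,0,0,0],
    [0.6,-0.115,0,0,0,0],
    [0.6,-0.11,0,0,0,0],
    [0.5,-0.11,0,0,0,0],
    [0,0,0.2,0,0,0],
    [0,0,0.2,0,0,0],
    [0,0,0,0,0,0],
  ],
)

```text
time: 17.23
ee_pos: [0.4446, -0.0003, 0.1077]
eef_rot: [0.788, 0.616, -0.001, -0.0]
ft_force: [-0.3, -0.2, -0.6]
width: 0.0139
grip_force: 40.0
```

```bash
python3 - <<'E'
from meas import *
go([.4454,.002,.1092],76.1);st()
c=avg('side',3)
a=cv2.resize(np.ascontiguousarray(c['pixels'][195:265,190:270,::-1]),(800,700)[:1]+(600,),interpolation=cv2.INTER_CUBIC)
cv2.imwrite('pics/ins.png',a)
# shank points
for n,c in(('side',c),('top',avg('top',3))):
    W=cloud(c); q=(W[...,2]>.088)&(W[...,2]<.112)&(W[...,0]>.42)&(W[...,0]<.49)&(W[...,1]>.03)&(W[...,1]<.106)
    P=W[q]; print(n,len(P)); 
    if len(P)>6:
        f=np.polyfit(P[:,1],P[:,0],1); print('dir',np.degrees(np.arctan2(1,f[0])),'x at y=.06',np.polyval(f,.06),'z max',np.percentile(P[:,2],[10,50,90]),'ymax',P[:,1].max())
E
```

```text
tcp [ 4.446e-01 -3.000e-04  1.077e-01] yaw 76.07 tilt [-0.002 -0.001 -1.   ] q7 -0.32
shift now [ 0.06   0.005 -0.038]
turn -0.003 shift after [ 0.06   0.005 -0.038]
{'time': 17.225, 'joint_positions': [-0.5205, 0.0484, 0.4315, 2.0891, -0.0234, 1.0103, -0.3201], 'ee_pos': [0.4446, -0.0003, 0.1077], 'eef_rot': [0.7876, 0.6162, -0.0008, -0.0003], 'ft_force': [-0.2998, -0.1552, -0.6491], 'width': 0.0139, 'grip_force': 39.9997}
side 30
dir 77.4234687329885 x at y=.06 0.45865231841625315 z max [0.09786604 0.09953366 0.10109193] ymax 0.08037589506963827
top 93
dir 76.59797044161344 x at y=.06 0.46061424864289613 z max [0.09697203 0.09932176 0.10120757] ymax 0.09751626690212663
```

View pics/ins.png

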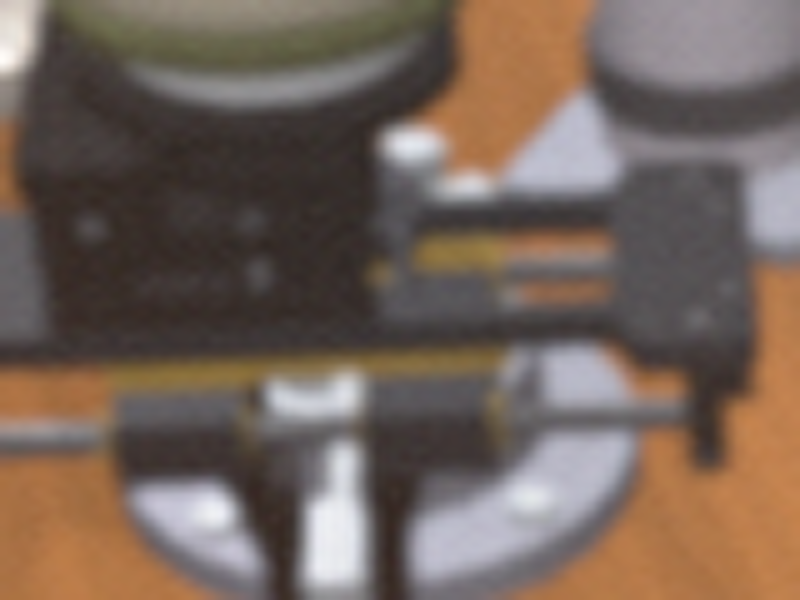

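The side view shows the pin held in front of the slot. The shank line measured from both cameras agrees with the plan to 1 mm. I'm raising it 1.5 mm and starting it in.

carry_out(
  moves=[
    [0,0,-0.04,0,0,0],
    [0.25,0.005,0,0,0,0],
    [0.25,0,0,0,0,0],
    [0.25,0,0,0,0,0],
    [0.25,0,0,0,0,0],
    [0.25,0,0,0,0,0],
    [0,0,0,0,0,0],
  ],
)

```text
time: 18.4
ee_pos: [0.4576, 0.05, 0.1101]
eef_rot: [0.787, 0.617, -0.0, -0.0]
ft_force: [1.2, -0.4, -0.4]
width: 0.014
grip_force: 40.0
```

```bash
python3 - <<'E'
from h import *
go([.4814-.051*.2402,.1476-.051*.9707,.1092],76.1);st()
E
```

```text
tcp [0.4576 0.05   0.1101] yaw 76.2 tilt [-0.  0. -1.] q7 -0.41
shift now [ 1.235 -0.006  0.022]
turn 0.012 shift after [ 1.235 -0.008  0.022]
{'time': 18.4, 'joint_positions': [-0.5764, 0.0821, 0.3855, 2.0496, -0.0363, 1.0162, -0.4138], 'ee_pos': [0.4576, 0.05, 0.1101], 'eef_rot': [0.787, 0.617, -0.0, -0.0], 'ft_force': [1.2193, -0.3762, -0.3608], 'width': 0.014, 'grip_force': 39.9999}
```

Entered freely, with no force. Continuing.

carry_out(
  moves=[
    [0.25,-0.005,0.01,0,0,0],
    [0.25,0,0.01,0,0,0],
    [0.25,0,0,0,0,0],
    [0.25,0,0,0,0,0],
    [0.15,0,0,0,0,0],
    [0,0,0,0,0,0],
  ],
)

```text
time: 19.15
ee_pos: [0.4684, 0.0943, 0.1093]
eef_rot: [0.787, 0.617, -0.0, -0.0]
ft_force: [-0.8, -0.1, -0.7]
width: 0.0135
grip_force: 40.0
```

carry_out(
  moves=[
    [0.05,0,0,0,0,0],
    [0.04,0,0,0,0,0],
    [0,0,0,0,0,0],
  ],
)

```text
time: 19.52
ee_pos: [0.4692, 0.0974, 0.1094]
eef_rot: [0.787, 0.616, 0.0, -0.0]
ft_force: [0.9, -0.4, -0.5]
width: 0.0136
grip_force: 40.0
```

```bash
python3 - <<'E'
from h import *
go([.4814-.05*.2402,.1476-.05*.9707,.1092],76.1);st()
E
```

```text
tcp [0.4692 0.0974 0.1094] yaw 76.12 tilt [ 0.  0. -1.] q7 -0.5
shift now [ 0.042 -0.005  0.004]
turn 0.002 shift after [ 0.042 -0.005  0.004]
{'time': 19.525, 'joint_positions': [-0.626, 0.1268, 0.3483, 2.0042, -0.0508, 1.0187, -0.4959], 'ee_pos': [0.4692, 0.0974, 0.1094], 'eef_rot': [0.7874, 0.6165, 0.0, -0.0], 'ft_force': [0.9205, -0.3675, -0.5335], 'width': 0.0136, 'grip_force': 39.9998}
```

carry_out(
  moves=[
    [0.04,0,0,0,0,0],
    [0,0,0,0,0,0],
  ],
)

```text
time: 19.77
ee_pos: [0.4696, 0.0991, 0.1093]
eef_rot: [0.787, 0.617, 0.0, -0.0]
ft_force: [0.5, -1.1, -0.4]
width: 0.0135
grip_force: 40.0
```

carry_out(
  moves=[
    [0.04,0,0,0,0,0],
    [0,0,0,0,0,0],
  ],
)

```text
time: 20.02
ee_pos: [0.47, 0.1006, 0.1093]
eef_rot: [0.787, 0.617, 0.0, -0.0]
ft_force: [-0.1, -0.7, 0.1]
width: 0.0136
grip_force: 40.0
```

carry_out(
  moves=[
    [0.04,0,0,0,0,0],
    [0,0,0,0,0,0],
  ],
)

```text
time: 20.27
ee_pos: [0.4704, 0.1022, 0.1093]
eef_rot: [0.787, 0.617, 0.0, -0.0]
ft_force: [0.2, -0.5, -0.5]
width: 0.0136
grip_force: 40.0
```

carry_out(
  moves=[
    [0.03,0,0,0,0,0],
    [0,0,0,0,0,0],
  ],
)

```text
time: 20.52
ee_pos: [0.4706, 0.1034, 0.1094]
eef_rot: [0.787, 0.617, 0.0, -0.0]
ft_force: [0.3, 0.5, -0.8]
width: 0.014
grip_force: 40.0
```

```bash
python3 - <<'E'
from meas import *
D=np.array([.2402,.9707]);C=np.array([.4814,.1476])
for n in('top','side'):
    c=avg(n,4); W=cloud(c); d=W[...,:2]-C; s=d@D; t=d@np.array([-D[1],D[0]])
    q=(abs(t)<.012)&(s>.037)&(s<.08)&(W[...,2]>.085)&(W[...,2]<.11)
    print(n,q.sum(), 'tip s',np.sort(s[q])[-6:].round(4),'t',t[q].mean().round(4),'z',W[q][:,2].max() if q.any() else 0)
    q=(abs(t)<.009)&(s<-.02)&(s>-.09)&(W[...,2]>.085)&(W[...,2]<.12)
    print('near side s',np.sort(s[q]).round(4)[::max(1,q.sum()//12)],W[q][:,2].round(3)[::max(1,q.sum()//12)])
    if n=='top': a=cv2.resize(np.ascontiguousarray(c['pixels'][215:290,215:295,::-1]),(640,600),interpolation=cv2.INTER_CUBIC)
    else: b=cv2.resize(np.ascontiguousarray(c['pixels'][195:265,190:270,::-1]),(640,560),interpolation=cv2.INTER_CUBIC)
cv2.imwrite('pics/in2.png',cv2.resize(np.hstack([a[:560],b]),(800,350)))
E
```

```text
top 0 tip s [] t nan z 0
near side s [] []
side 7 tip s [0.0422 0.0468 0.0471 0.0486 0.0507 0.051 ] t 0.0013 z 0.10091001552010814
near side s [-0.0637 -0.0629 -0.0625 -0.0621 -0.0616 -0.0606 -0.0577 -0.0558 -0.054
 -0.0493 -0.0425 -0.0376 -0.0297] [0.112 0.114 0.115 0.114 0.115 0.114 0.114 0.112 0.108 0.104 0.102 0.098
 0.096]<stdin>:6: RuntimeWarning: Mean of empty slice.
  ret = ret.dtype.type(ret / rcount)
```

View pics/in2.png

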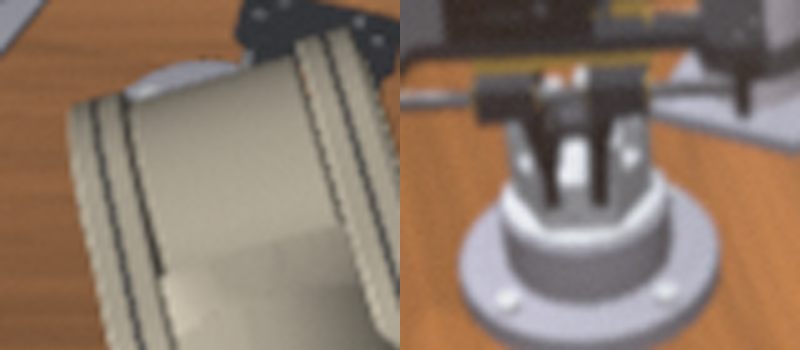

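The block had started into the 16 mm wide slot (it's only 14 mm wide), so I'm backing off 4 mm to put its face at the nut flat, then lowering and releasing.

carry_out(
  moves=[
    [-0.05,0,0,0,0,0],
    [-0.05,0,0,0,0,0],
    [0,0,0.025,0,0,0],
    [0,0,0.025,0,0,0],
    [0,0,0,0,0,0],
  ],
)

```text
time: 21.55
ee_pos: [0.4698, 0.0993, 0.1074]
eef_rot: [0.787, 0.616, 0.0, 0.0]
ft_force: [-0.3, -1.2, 1.6]
width: 0.0138
grip_force: 40.0
```

carry_out(
  moves=[
    [0,0,0,0,0,0],
    [0,0,0,0,0,0],
    [0,0,0,0,0,0],
    [0,0,0,0,0,0],
  ],
  fingers=30,
)

```text
time: 22.05
ee_pos: [0.4697, 0.0994, 0.1073]
eef_rot: [0.787, 0.617, 0.0, -0.0]
ft_force: [0.1, 0.5, -0.4]
width: 0.0295
grip_force: 0.0
```

carry_out(
  moves=[
    [0,0,-0.4,0,0,0],
    [0,0,-0.7,0,0,0],
    [0,0,-0.8,0,0,0],
    [-0.8,0,-0.4,0,0,0],
    [-0.9,0,0,0,0,0],
    [-0.9,0,0,0,0,0],
    [-0.9,0,0,0,0,0],
    [-0.9,0,0,0,0,0],
    [-0.9,0,0,0,0,0],
    [-0.9,0,0,0,0,0],
  ],
)

```text
time: 23.3
ee_pos: [0.4099, -0.1427, 0.2005]
eef_rot: [0.787, 0.616, 0.001, 0.0]
ft_force: [0.4, 0.3, -0.4]
width: 0.0302
grip_force: 0.0
```

```bash
python3 - <<'E'
from meas import *
D=np.array([.2402,.9707]);C=np.array([.4814,.1476])
for n in('top','side'):
    c=avg(n,4); W=cloud(c); d=W[...,:2]-C; s=d@D; t=d@np.array([-D[1],D[0]]); nut(c)
    q=(abs(t)<.012)&(abs(s)>.037)&(abs(s)<.09)&(W[...,2]>.085)&(W[...,2]<.12)
    if q.sum(): print(n,q.sum(),'s range',s[q].min(),s[q].max(),'t',t[q].mean(),'z block',W[q&(s<-.037)][:,2].max(),'z tip',W[q&(s>.037)][:,2])
    if n=='top': pins(c)
    if n=='top': a=cv2.resize(np.ascontiguousarray(c['pixels'][215:290,215:295,::-1]),(640,600),interpolation=cv2.INTER_CUBIC)
    else: b=cv2.resize(np.ascontiguousarray(c['pixels'][195:265,190:270,::-1]),(640,560),interpolation=cv2.INTER_CUBIC)
cv2.imwrite('pics/in3.png',cv2.resize(np.hstack([a[:560],b]),(800,350)))
go([.5492,-.0882,.08],99.9)
E
```

```text
teeth mod60 172 -14.426236862991347 0.5584930841713127
top 92 s range -0.0671867914548877 0.0506862657671436 t -0.0008770933159512129 z block 0.11366731692578269 z tip [0.09779761 0.09930216 0.10038846 0.09842732 0.09533387 0.09966715
 0.09915164 0.09844623 0.09932526 0.09932621 0.09700228 0.09777234
 0.09934291 0.09977518 0.09943341 0.099209   0.096419   0.09693476
 0.09788212 0.09842564 0.09853642 0.09428796]
[322 180  28  10] block [ 0.6585 -0.0909  0.0212] ang 73.1 len 0.073
[295 193   3  10] block [0.6252 0.0364 0.0261] ang 164.4 len 0.025
[389 226  16   9] block [ 0.5334 -0.2338  0.0212] ang 103.7 len 0.036
[336 238  17  10] block [ 0.5023 -0.0954  0.021 ] ang 118.5 len 0.045
teeth mod60 62 -18.129330481656364 0.5343224371420845
tcp [ 0.4105 -0.1406  0.1995] yaw 76.2 tilt [ 0.  0. -1.] q7 -0.08
shift now [2.099 3.055 2.989]
turn -2.962 shift after [0.694 3.641 2.989]
```

View pics/in3.png

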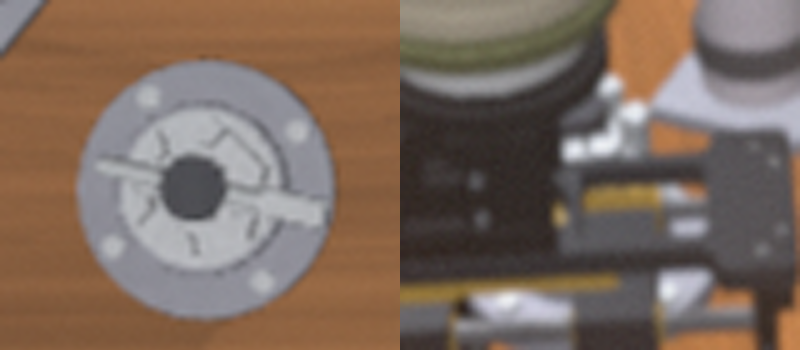

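The pin is home: shank through, block at the nut (rear end 67 mm from the axis), tip out the far side at px (105,165). One thin pin has been knocked to about (0.50,-0.095), so I'm measuring the loose pins by colour.

```bash
cat >> meas.py <<'E'
def pins2(c,u0=295,u1=412,v0=170,v1=300):
    hsv=cv2.cvtColor(np.ascontiguousarray(c['pixels']),cv2.COLOR_RGB2HSV); W=cloud(c)
    m=((hsv[...,1]<75)&(hsv[...,2]>110)); k=np.zeros_like(m); k[v0:v1,u0:u1]=1; m&=k
    n,l,s,_=cv2.connectedComponentsWithStats(m.astype(np.uint8),connectivity=8)
    Rm=R.from_quat(c['orientation'])
    for i in range(1,n):
        if s[i,4]<30 or s[i,4]>400: continue
        v,u=np.nonzero(l==i); zz=W[v,u,2]; b=(zz>.018)&(zz<.04)
        if b.sum()<8: continue
        d=Rm.apply(np.stack([(u-c['cx'])/c['fx'],(v-c['cy'])/c['fy'],np.ones(len(u))],1)); h=np.where(b,.022,.004)
        P=(c['xyz']+d*((h-c['xyz'][2])/d[:,2])[:,None])[:,:2]; B=P[b].mean(0); T=P[~b]; far=T[np.argsort(np.hypot(*(T-B).T))[-4:]].mean(0)
        a=far-B; print(s[i,:5],'block',B.round(4),'tip',far.round(4),'ang',np.degrees(np.arctan2(a[1],a[0])).round(1),'len',np.hypot(*a).round(3))
E
python3 - <<'E'
from meas import *
c=avg('top',1); pins2(c); crop(c,'pins2.png',300,412,175,280,6)
E
```

```text
[321 180  28  10 131] block [ 0.6579 -0.0903] tip [ 0.671  -0.0361] ang 76.4 len 0.056
[360 227  44  15 166] block [ 0.5331 -0.2336] tip [ 0.5073 -0.1367] ang 104.9 len 0.1
[313 238  40  23 163] block [ 0.5021 -0.0948] tip [ 0.458  -0.0074] ang 116.7 len 0.098meas.py:4: RuntimeWarning: All-NaN slice encountered
  c['range_z']=np.nan_to_num(np.nanmedian(z,0)); c['pixels']=np.mean([x['pixels'] for x in L],0).astype(np.uint8); return c
```

View pics/pins2.png

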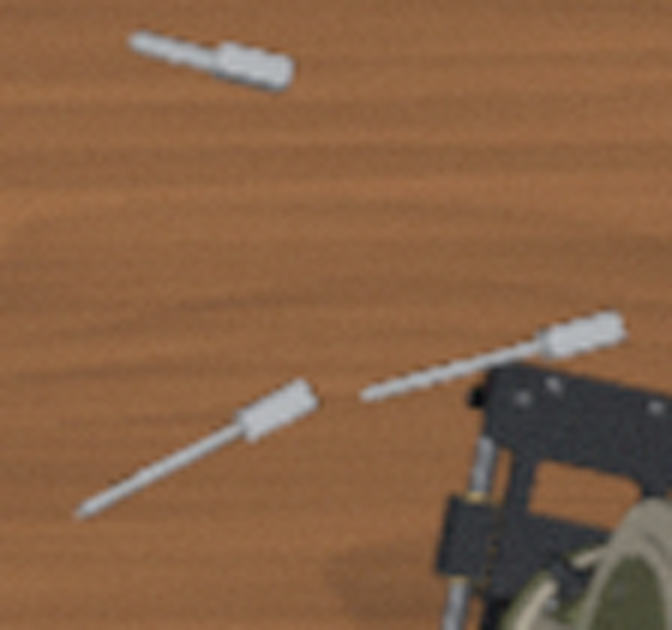

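Three loose pins show clearly: short at px (255,62), thin at (582,335) and the knocked thin one at (280,410). Taking the thin pin nearest the tray first.

```bash
python3 - <<'E'
from h import *
go([.5331,-.2336,.08],104.9)
E
```

```text
tcp [ 0.4104 -0.1407  0.1994] yaw 76.21 tilt [ 0.  0. -1.] q7 -0.08
shift now [-1.525  3.532  2.986]
turn -3.587 shift after [-3.034  2.366  2.986]
```

carry_out(
  moves=[
    [-0.25,0.59,0,0,0,0],
    [-0.25,0.59,0,0,0,0],
    [-0.25,0.59,0,0,0,0],
    [-0.25,0.59,0,0,0,0],
    [-0.26,0.59,0,0,0,0],
    [-0.26,0.58,0,0,0,0],
    [0,0,0.6,0,0,-0.9],
    [0,0,0.6,0,0,-0.9],
    [0,0,0.6,0,0,-0.9],
    [0,0,0.6,0,0,-0.89],
    [0,0,0.58,0,0,0],
    [0,0,0,0,0,0],
  ],
)

```text
time: 25.25
ee_pos: [0.5318, -0.2333, 0.0785]
eef_rot: [0.61, 0.793, -0.001, -0.002]
ft_force: [-0.4, -0.3, 1.0]
width: 0.0297
grip_force: 0.0
```

```bash
python3 - <<'E'
from h import *
go([.5331,-.2336,.017],104.9)
E
```

```text
tcp [ 0.5318 -0.2333  0.0785] yaw 104.88 tilt [-0.003  0.001 -1.   ] q7 0.8
shift now [-0.02   0.034  1.538]
turn -0.002 shift after [-0.02   0.034  1.538]
```

carry_out(
  moves=[
    [0.08,0.03,0.5,0,0,0],
    [0,0,0.5,0,0,0],
    [0,0,0.35,0,0,0],
    [0,0,0.18,0,0,0],
    [0,0,0,0,0,0],
  ],
)

```text
time: 25.88
ee_pos: [0.5328, -0.231, 0.0186]
eef_rot: [0.61, 0.792, -0.0, -0.0]
ft_force: [0.4, -0.1, -0.0]
width: 0.0299
grip_force: 0.0
```

carry_out(
  moves=[
    [0,0,0,0,0,0],
    [0,0,0,0,0,0],
    [0,0,0,0,0,0],
    [0,0,0,0,0,0],
    [0,0,0,0,0,0],
  ],
  fingers=5,
)

```text
time: 26.5
ee_pos: [0.5333, -0.231, 0.0193]
eef_rot: [0.61, 0.793, 0.0, 0.0]
ft_force: [-0.7, 0.3, 5.3]
width: 0.0138
grip_force: 40.0
```

carry_out(
  moves=[
    [0,0,-0.3,0,0,0],
    [0,0,-0.8,0,0,0],
    [0,0,-0.8,0,0,0],
    [0,0,0,0,0,0.6],
    [0,0,0,0,0,0.63],
    [0,0,0,0,0,0.63],
    [0,0,0,0,0,0],
  ],
)

```text
time: 27.38
ee_pos: [0.533, -0.2308, 0.0952]
eef_rot: [0.707, 0.707, -0.0, -0.0]
ft_force: [-0.3, 0.4, -1.3]
width: 0.0137
grip_force: 40.0
```

```bash
python3 - <<'E'
from h import *
go([.4850,-.4120,.095],89.5);st()
E
```

```text
tcp [ 0.533  -0.2308  0.0952] yaw 89.99 tilt [-0. -0. -1.] q7 0.55
shift now [-4.529 -1.198  0.006]
turn 0.062 shift after [-4.54  -1.159  0.006]
{'time': 27.375, 'joint_positions': [-0.1962, 0.4093, 0.6471, 1.772, -0.2797, 1.0536, 0.5509], 'ee_pos': [0.533, -0.2308, 0.0952], 'eef_rot': [0.7071, 0.7071, -0.0, -0.0], 'ft_force': [-0.3085, 0.4415, -1.3193], 'width': 0.0137, 'grip_force': 40.0004}
```

carry_out(
  moves=[
    [-0.57,-0.15,0,0,0,0],
    [-0.57,-0.15,0,0,0,0],
    [-0.57,-0.15,0,0,0,0],
    [-0.57,-0.15,0,0,0,0],
    [-0.57,-0.15,0,0,0,0],
    [-0.57,-0.15,0,0,0,0],
    [-0.57,-0.15,0,0,0,0],
    [-0.54,-0.15,0,0,0,0],
    [0,0,0.6,0,0,0],
    [0,0,0.6,0,0,0],
    [0,0,0.35,0,0,0],
    [0,0,0.15,0,0,0],
    [0,0,0,0,0,0],
  ],
)

```text
time: 29.0
ee_pos: [0.485, -0.4121, 0.0271]
eef_rot: [0.707, 0.707, -0.0, 0.0]
ft_force: [0.5, -0.0, -1.0]
width: 0.0135
grip_force: 40.0
```

```bash
python3 - <<'E'
from h import *
go([.4850,-.4120,.026],89.5);st()
E
```

```text
tcp [ 0.485  -0.4121  0.0271] yaw 89.99 tilt [-0. -0. -1.] q7 0.93
shift now [0.003 0.001 0.027]
turn 0.061 shift after [0.003 0.001 0.027]
{'time': 29.0, 'joint_positions': [0.1682, 0.6203, 0.6209, 1.6598, -0.4146, 0.9965, 0.9298], 'ee_pos': [0.485, -0.4121, 0.0271], 'eef_rot': [0.7072, 0.707, -0.0, 0.0], 'ft_force': [0.4879, -0.0093, -0.9548], 'width': 0.0135, 'grip_force': 39.9997}
```

Release with a small opening, then go for the knocked pin.

carry_out(
  moves=[
    [0,0,0.03,0,0,0],
    [0,0,0,0,0,0],
    [0,0,0,0,0,0],
    [0,0,-0.4,0,0,0],
    [0,0,-0.7,0,0,0],
    [0,0,-0.9,0,0,0],
    [0,0,0,0,0,0],
  ],
  fingers=24,
)

```text
time: 29.88
ee_pos: [0.4862, -0.4136, 0.1099]
eef_rot: [0.707, 0.707, 0.001, 0.003]
ft_force: [0.7, 0.0, -0.3]
width: 0.0239
grip_force: 0.0
```

```bash
python3 - <<'E'
from h import *
go([.5021,-.0948,.06],116.7);st()
E
```

```text
tcp [ 0.4862 -0.4136  0.1099] yaw 89.94 tilt [ 0.005 -0.003 -1.   ] q7 0.89
shift now [7.974 0.383 1.224]
turn -3.345 shift after [6.948 3.932 1.224]
{'time': 29.875, 'joint_positions': [0.1311, 0.5233, 0.6729, 1.6061, -0.3526, 1.1305, 0.888], 'ee_pos': [0.4862, -0.4136, 0.1099], 'eef_rot': [0.7075, 0.7068, 0.0007, 0.0029], 'ft_force': [0.6657, 0.0448, -0.3115], 'width': 0.0239, 'grip_force': 0.0}
```

carry_out(
  moves=[
    [0.66,0.03,0,0,0,0],
    [0.66,0.03,0,0,0,0],
    [0.66,0.03,0,0,0,0],
    [0.66,0.03,0,0,0,0],
    [0.66,0.03,0,0,0,0],
    [0.66,0.03,0,0,0,0],
    [0.66,0.03,0,0,0,0],
    [0.66,0.03,0,0,0,0],
    [0.66,0.03,0,0,0,0],
    [0.66,0.03,0,0,0,0],
    [0.66,0.03,0,0,0,0],
    [0.66,0.03,0,0,0,0],
    [0,0,0.4,0,0,-0.84],
    [0,0,0.4,0,0,-0.84],
    [0,0,0.4,0,0,-0.84],
    [0,0,0,0,0,-0.83],
    [0,0,0,0,0,0],
    [0,0,0,0,0,0],
  ],
  fingers=30,
)

```text
time: 32.12
ee_pos: [0.4996, -0.0954, 0.058]
eef_rot: [0.525, 0.851, 0.0, 0.0]
ft_force: [0.4, -0.1, -0.4]
width: 0.0301
grip_force: 0.0
```

```bash
python3 - <<'E'
from h import *
go([.5021,-.0948,.017],116.7);st()
E
```

```text
tcp [ 0.4996 -0.0954  0.058 ] yaw 116.6 tilt [ 0.  0. -1.] q7 0.72
shift now [-0.015  0.061  1.025]
turn -0.012 shift after [-0.015  0.061  1.025]
{'time': 32.125, 'joint_positions': [-0.3685, 0.2833, 0.5285, 1.9817, -0.1783, 0.9209, 0.7153], 'ee_pos': [0.4996, -0.0954, 0.058], 'eef_rot': [0.5255, 0.8508, 0.0002, 0.0001], 'ft_force': [0.392, -0.1078, -0.3917], 'width': 0.0301, 'grip_force': 0.0}
```

carry_out(
  moves=[
    [-0.01,0.06,0.3,0,0,0],
    [0,0,0.4,0,0,0],
    [0,0,0.3,0,0,0],
    [0,0,0,0,0,0],
  ],
)

```text
time: 32.62
ee_pos: [0.5008, -0.0946, 0.0163]
eef_rot: [0.524, 0.851, -0.001, -0.001]
ft_force: [0.6, 0.4, 0.0]
width: 0.0301
grip_force: 0.0
```

carry_out(
  moves=[
    [0,0,0,0,0,0],
    [0,0,0,0,0,0],
    [0,0,0,0,0,0],
    [0,0,0,0,0,0],
    [0,0,0,0,0,0],
  ],
  fingers=5,
)

```text
time: 33.25
ee_pos: [0.5022, -0.0946, 0.0181]
eef_rot: [0.524, 0.852, 0.0, 0.0]
ft_force: [-0.5, -0.4, 6.2]
width: 0.0138
grip_force: 40.0
```

carry_out(
  moves=[
    [0,0,-0.3,0,0,0],
    [0,0,-0.8,0,0,0],
    [0,0,-0.9,0,0,0],
    [0,0,0,0,0,0.85],
    [0,0,0,0,0,0.85],
    [0,0,0,0,0,0.85],
    [0,0,0,0,0,0.85],
    [0,0,0,0,0,0],
  ],
)

```text
time: 34.25
ee_pos: [0.5017, -0.0945, 0.0981]
eef_rot: [0.71, 0.705, 0.0, -0.0]
ft_force: [0.5, 0.1, -0.9]
width: 0.0141
grip_force: 40.0
```

```bash
python3 - <<'E'
from h import *
go([.5250,-.4120,.095],89.5);st()
E
```

```text
tcp [ 0.5017 -0.0945  0.0981] yaw 89.61 tilt [-0.  0. -1.] q7 0.23
shift now [-7.934  0.637  0.076]
turn 0.013 shift after [-7.932  0.651  0.076]
{'time': 34.25, 'joint_positions': [-0.4494, 0.2324, 0.6125, 1.9491, -0.1574, 1.0069, 0.2281], 'ee_pos': [0.5017, -0.0945, 0.0981], 'eef_rot': [0.7095, 0.7047, 0.0, -0.0], 'ft_force': [0.48, 0.0957, -0.9086], 'width': 0.0141, 'grip_force': 39.9987}
```

carry_out(
  moves=[
    [-0.66,0.053,0,0,0,0],
    [-0.66,0.053,0,0,0,0],
    [-0.66,0.053,0,0,0,0],
    [-0.66,0.053,0,0,0,0],
    [-0.66,0.053,0,0,0,0],
    [-0.66,0.053,0,0,0,0],
    [-0.66,0.053,0,0,0,0],
    [-0.66,0.053,0,0,0,0],
    [-0.66,0.053,0,0,0,0],
    [-0.66,0.053,0,0,0,0],
    [-0.66,0.053,0,0,0,0],
    [-0.66,0.053,0,0,0,0],
    [0,0,0,0,0,0],
  ],
)

```text
time: 35.88
ee_pos: [0.5237, -0.4137, 0.0977]
eef_rot: [0.71, 0.704, -0.001, 0.0]
ft_force: [0.8, 1.0, -1.1]
width: 0.0138
grip_force: 40.0
```

```bash
python3 - <<'E'
from h import *
go([.5250,-.4120,.0255],89.5);st()
E
```

```text
tcp [ 0.5237 -0.4137  0.0977] yaw 89.55 tilt [-0.001 -0.001 -1.   ] q7 0.85
shift now [0.044 0.034 1.805]
turn 0.006 shift after [0.044 0.034 1.805]
{'time': 35.875, 'joint_positions': [0.1387, 0.6, 0.6498, 1.5233, -0.3824, 1.1482, 0.8545], 'ee_pos': [0.5237, -0.4137, 0.0977], 'eef_rot': [0.7099, 0.7043, -0.0007, 0.0], 'ft_force': [0.7525, 0.988, -1.1028], 'width': 0.0138, 'grip_force': 39.9976}
```

carry_out(
  moves=[
    [0,0,0.6,0,0,0],
    [0,0,0.6,0,0,0],
    [0,0,0.4,0,0,0],
    [0,0,0.2,0,0,0],
    [0,0,0,0,0,0],
  ],
)

```text
time: 36.5
ee_pos: [0.5248, -0.4113, 0.0256]
eef_rot: [0.71, 0.705, -0.0, -0.0]
ft_force: [-0.1, 0.2, -0.8]
width: 0.0135
grip_force: 40.0
```

carry_out(
  moves=[
    [0,0,0,0,0,0],
    [0,0,0,0,0,0],
    [0,0,0,0,0,0],
    [0,0,-0.4,0,0,0],
    [0,0,-0.7,0,0,0],
    [0,0,-0.9,0,0,0],
    [0,0,0,0,0,0],
  ],
  fingers=24,
)

```text
time: 37.38
ee_pos: [0.5262, -0.4131, 0.1101]
eef_rot: [0.71, 0.704, 0.001, 0.003]
ft_force: [-0.1, 0.7, -0.2]
width: 0.0245
grip_force: 0.0
```

```bash
python3 - <<'E'
from meas import *
c=avg('top',1); pins2(c); go([.6579,-.0903,.06],75); crop(c,'tray.png',300,485,160,300,4)
E
```

```text
[321 180  28  10 133] block [ 0.6577 -0.091 ] tip [ 0.6724 -0.0354] ang 75.1 len 0.057
tcp [ 0.5256 -0.4122  0.108 ] yaw 89.56 tilt [ 0.003 -0.002 -1.   ] q7 0.85
shift now [8.075 3.243 1.197]
turn 1.82 shift after [8.631 1.109 1.197]meas.py:4: RuntimeWarning: All-NaN slice encountered
  c['range_z']=np.nan_to_num(np.nanmedian(z,0)); c['pixels']=np.mean([x['pixels'] for x in L],0).astype(np.uint8); return c
```

View pics/tray.png

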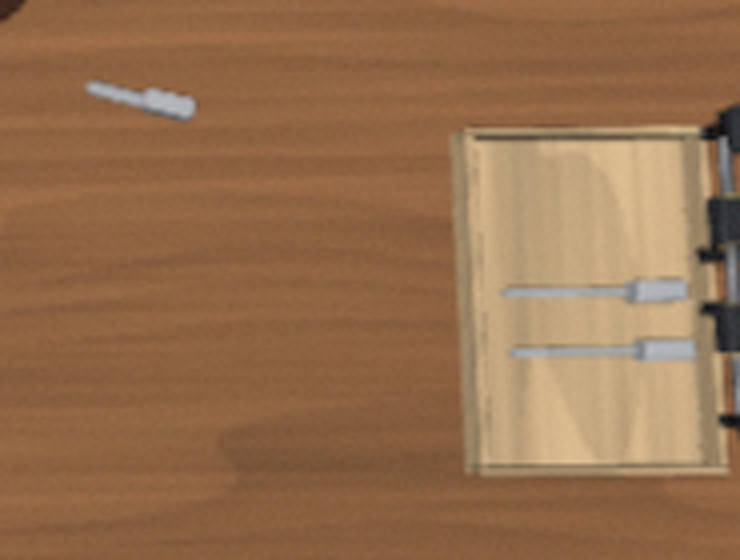

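Both thin pins lie inside the tray, blocks at px (660,290) and (668,350). The tray's long side runs along world x, so they still fit lengthwise across it. Now the short pin.

carry_out(
  moves=[
    [0.62,0.25,0,0,0,0],
    [0.62,0.25,0,0,0,0],
    [0.62,0.25,0,0,0,0],
    [0.62,0.25,0,0,0,0],
    [0.62,0.25,0,0,0,0],
    [0.62,0.25,0,0,0,0],
    [0.62,0.25,0,0,0,0],
    [0.62,0.25,0,0,0,0],
    [0.62,0.25,0,0,0,0],
    [0.62,0.25,0,0,0,0],
    [0.62,0.25,0,0,0,0],
    [0.62,0.25,0,0,0,0],
    [0.63,0.25,0,0,0,0],
    [0,0,0.6,0,0,0.91],
    [0,0,0.5,0,0,0.91],
    [0,0,0,0,0,0],
    [0,0,0,0,0,0],
  ],
  fingers=30,
)

```text
time: 39.55
ee_pos: [0.6575, -0.09, 0.0623]
eef_rot: [0.793, 0.61, 0.0, 0.0]
ft_force: [-0.4, 0.2, -0.8]
width: 0.0299
grip_force: 0.0
```

```bash
python3 - <<'E'
from h import *
go([.6579,-.0906,.017],75)
E
```

```text
tcp [ 0.6575 -0.09    0.0623] yaw 75.15 tilt [ 0. -0. -1.] q7 0.09
shift now [-0.012  0.014  1.132]
turn 0.019 shift after [-0.012  0.014  1.132]
```

carry_out(
  moves=[
    [0,0.01,0.4,0,0,0],
    [0,0,0.4,0,0,0],
    [0,0,0.3,0,0,0],
    [0,0,0,0,0,0],
  ],
)

```text
time: 40.05
ee_pos: [0.657, -0.0898, 0.0163]
eef_rot: [0.793, 0.609, -0.001, -0.001]
ft_force: [-0.4, 0.6, 0.7]
width: 0.03
grip_force: 0.0
```

carry_out(
  moves=[
    [0,0,0,0,0,0],
    [0,0,0,0,0,0],
    [0,0,0,0,0,0],
    [0,0,0,0,0,0],
    [0,0,0,0,0,0],
  ],
  fingers=5,
)

```text
time: 40.67
ee_pos: [0.658, -0.0899, 0.0182]
eef_rot: [0.793, 0.609, 0.0, 0.0]
ft_force: [-1.1, 0.2, 4.3]
width: 0.0135
grip_force: 39.9
```

carry_out(
  moves=[
    [0,0,-0.3,0,0,0],
    [0,0,-0.8,0,0,0],
    [0,0,-0.9,0,0,0],
    [0,0,0,0,0,-0.9],
    [0,0,0,0,0,-0.9],
    [0,0,0,0,0,0],
  ],
)

```text
time: 41.42
ee_pos: [0.6576, -0.0899, 0.0982]
eef_rot: [0.711, 0.703, 0.0, -0.0]
ft_force: [0.5, 0.3, 0.0]
width: 0.0135
grip_force: 39.9
```

```bash
python3 - <<'E'
from h import *
go([.5750,-.3850,.0955],89.5);st()
E
```

```text
tcp [ 0.6576 -0.0899  0.0982] yaw 89.35 tilt [ 0.  0. -1.] q7 0.29
shift now [-7.401 -1.981  0.064]
turn -0.019 shift after [-7.396 -2.     0.064]
{'time': 41.425, 'joint_positions': [-0.361, 0.5773, 0.5963, 1.5322, -0.3447, 1.1386, 0.294], 'ee_pos': [0.6576, -0.0899, 0.0982], 'eef_rot': [0.7111, 0.7031, 0.0002, -0.0001], 'ft_force': [0.5282, 0.2616, 0.0328], 'width': 0.0135, 'grip_force': 39.9454}
```

carry_out(
  moves=[
    [-0.62,-0.165,0,0,0,0],
    [-0.62,-0.165,0,0,0,0],
    [-0.62,-0.165,0,0,0,0],
    [-0.62,-0.165,0,0,0,0],
    [-0.62,-0.165,0,0,0,0],
    [-0.62,-0.165,0,0,0,0],
    [-0.62,-0.165,0,0,0,0],
    [-0.62,-0.165,0,0,0,0],
    [-0.62,-0.165,0,0,0,0],
    [-0.62,-0.165,0,0,0,0],
    [-0.62,-0.165,0,0,0,0],
    [-0.58,-0.165,0,0,0,0],
    [0,0,0,0,0,0],
  ],
)

```text
time: 43.05
ee_pos: [0.5738, -0.3873, 0.0978]
eef_rot: [0.713, 0.701, -0.001, 0.0]
ft_force: [-0.4, 0.7, -1.2]
width: 0.0133
grip_force: 39.9
```

```bash
python3 - <<'E'
from h import *
go([.5750,-.3850,.0255],89.5);st()
E
```

```text
tcp [ 0.5738 -0.3873  0.0978] yaw 89.04 tilt [-0.001 -0.001 -1.   ] q7 0.77
shift now [0.061 0.031 1.808]
turn -0.057 shift after [0.061 0.031 1.808]
{'time': 43.05, 'joint_positions': [0.0993, 0.6493, 0.6317, 1.4448, -0.3955, 1.1765, 0.7694], 'ee_pos': [0.5738, -0.3873, 0.0978], 'eef_rot': [0.713, 0.7012, -0.0007, 0.0001], 'ft_force': [-0.441, 0.6831, -1.1594], 'width': 0.0133, 'grip_force': 39.9461}
```

carry_out(
  moves=[
    [0,0,0.6,0,0,0],
    [0,0,0.6,0,0,0],
    [0,0,0.4,0,0,0],
    [0,0,0.2,0,0,0],
    [0,0,0,0,0,0],
  ],
)

```text
time: 43.68
ee_pos: [0.5755, -0.3847, 0.0256]
eef_rot: [0.711, 0.703, -0.0, -0.0]
ft_force: [-0.1, -0.5, -0.4]
width: 0.0137
grip_force: 39.9
```

carry_out(
  moves=[
    [0,0,0,0,0,0],
    [0,0,0,0,0,0],
    [0,0,0,0,0,0],
    [0,0,-0.4,0,0,0],
    [0,0,-0.7,0,0,0],
    [0,0,-0.9,0,0,0],
    [0,0,-0.9,0,0,0],
    [0,0,-0.6,0,0,0],
    [-0.8,0,0,0,0,0],
    [-0.8,0,0,0,0,0],
    [-0.8,0,0,0,0,0],
    [-0.8,0,0,0,0,0],
    [0,0,0,0,0,0],
    [0,0,0,0,0,0],
  ],
  fingers=24,
)

```text
time: 45.42
ee_pos: [0.5743, -0.5127, 0.1665]
eef_rot: [0.711, 0.703, 0.0, 0.0]
ft_force: [-0.6, 0.0, 0.4]
width: 0.0239
grip_force: 0.0
```

```bash
python3 - <<'E'
from meas import *
st(); c=avg('top',4); nut(c); crop(c,'end.png',180,500,150,300,2.5)
D=np.array([.2402,.9707]);C=np.array([.4814,.1476]); W=cloud(c); d=W[...,:2]-C; s=d@D; t=d@np.array([-D[1],D[0]])
q=(abs(t)<.012)&(abs(s)>.037)&(abs(s)<.09)&(W[...,2]>.085)&(W[...,2]<.12); print(s[q].min(),s[q].max())
c=avg('side',4); nut(c)
E
```

```text
{'time': 45.425, 'joint_positions': [0.3256, 0.7706, 0.6401, 1.1023, -0.4367, 1.395, 0.8872], 'ee_pos': [0.5743, -0.5127, 0.1665], 'eef_rot': [0.7108, 0.7034, 0.0002, 0.0002], 'ft_force': [-0.6354, 0.0266, 0.4403], 'width': 0.0239, 'grip_force': 0.0}
teeth mod60 170 -14.353865817662303 0.5554941367119541
-0.06718111244518034 0.050625854617195244
teeth mod60 154 -13.499022371425973 0.5042699827948152
```

View pics/end.png

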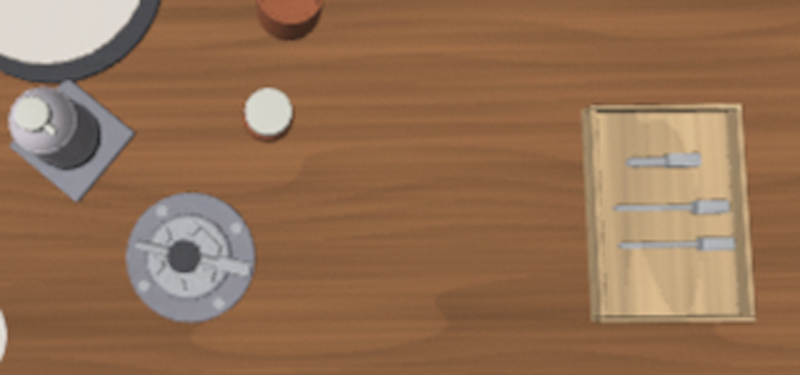

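The final picture shows all three other pins flat inside the tray, at px (665,160), (675,207) and (680,245). The lock pin is through the nut at (190,255), and the jar is where it was.

```bash
python3 -c "
from bench import r
print(r.close_job())"
```

```text
the job is handed in; nothing more can be done
None
```

The job is handed in, with no verdict returned: the cap was pressed and came back up, the nut was turned about 24° to the next slot, the fitting pin is home through slot and hole, and the three other pins lie inside the tray.

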